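Cover the specimen dishes

TASK

Four open white porcelain dishes with stone specimens stand on the microscopy bench, and their four lids with upright grips lie about among the other things. Pick out the lids and put each, set down gently and not dropped, on the dish of its own shape and size, squared up and seated level with its plug inside the rim. Leave the dishes, the steel weight and the amber jar where they stand.

Things in the scene. Friction and masses are not known exactly. Their poses are not given: they have to be found in the camera images.
- lid_round_small_mid (a point): Small round white porcelain lid, plate 68 mm across. Rigid, 42 mm high: plug below (5 mm deep, 18 mm smaller all round than the plate, lid stands on it), plate 7 mm thick, and in the middle an upright grip 30 mm high: a round knob 24 mm across. Point: at the centre, half-way up, 21 mm above the plug's underside; the plate's top is 9 mm below it, the grip's top 21 mm above. z up. About 90 g.
- lid_round_large_mid (a point): Large round white porcelain lid, plate 104 mm across. Rigid, 42 mm high: plug below (5 mm deep, 18 mm smaller all round than the plate, lid stands on it), plate 7 mm thick, and in the middle an upright grip 30 mm high: a round knob 24 mm across. Point: at the centre, half-way up, 21 mm above the plug's underside; the plate's top is 9 mm below it, the grip's top 21 mm above. z up. About 180 g.
- lid_square_mid (a point): Square white porcelain lid, plate 84 x 84 mm. Rigid, 42 mm high: plug below (5 mm deep, 18 mm smaller all round than the plate, lid stands on it), plate 7 mm thick, and in the middle an upright grip 30 mm high: a square knob 22 x 22 mm, its sides parallel to the plate. Point: at the centre, half-way up, 21 mm above the plug's underside; the plate's top is 9 mm below it, the grip's top 21 mm above. z up, x and y are parallel to its sides. About 150 g.
- lid_oblong_mid (a point): Oblong white porcelain lid, plate 120 mm (along x) x 72 mm (along y). Rigid, 42 mm high: plug below (5 mm deep, 18 mm smaller all round than the plate, lid stands on it), plate 7 mm thick, and in the middle an upright grip 30 mm high: a bar 36 mm long (along x) and 20 mm wide (along y). Point: at the centre, half-way up, 21 mm above the plug's underside; the plate's top is 9 mm below it, the grip's top 21 mm above. z up, x along the long side. About 170 g.
- dish_round_small: Small round white porcelain dish, open, 56 mm across outside. The origin is the centre of the underside; z points up. 40 mm high, wall 4 mm, so the plug of its lid has about 8 mm of play all round; a few stone chips lie in it, well below the rim. Stands loose on the bench, about 250 g.
- dish_round_large: Large round white porcelain dish, open, 92 mm across outside. The origin is the centre of the underside; z points up. 40 mm high, wall 4 mm, so the plug of its lid has about 8 mm of play all round; a few stone chips lie in it, well below the rim. Stands loose on the bench, about 450 g.
- dish_square: Square white porcelain dish, open, 72 x 72 mm outside. The origin is the centre of the underside; z points up, x and y parallel to its sides. 40 mm high, wall 4 mm, so the plug of its lid has about 8 mm of play all round; a few stone chips lie in it, well below the rim. Stands loose on the bench, about 400 g.
- dish_oblong: Oblong white porcelain dish, open, 108 mm (along x) x 60 mm (along y) outside. The origin is the centre of the underside; z points up, x along the long side. 40 mm high, wall 4 mm, so the plug of its lid has about 8 mm of play all round; a few stone chips lie in it, well below the rim. Stands loose on the bench, about 420 g.
- weight: Steel balance weight with a small knob, 38 mm across and 58 mm high; not a lid, to be left alone. Origin at the centre of its underside.
- jar: Amber glass jar with a black cap, 48 mm across and 65 mm high; to be left alone. Origin at the centre of its underside.
Not all that is in view belongs to the job. Leave any yellow look-alike of the part that bears lid_round_small_mid alone. Leave any purple look-alike of the part that bears lid_square_mid alone.

How it is judged:
By the outcome, as a careful person would: the job done as asked, in the order asked, and still so for the second after the job is handed in, with the robot touching nothing.
It also fails if it takes over 106 s, if anything falls off the work surface, if the arm or the gripper's body presses on something with over 40 N, if the wrist force passes 120 N, or if a joint passes its speed limit or range.

ROBOT

A 6-joint arm with a two-finger parallel gripper is mounted at the origin on the work surface. World frame = base frame: x ahead of the robot, y to its left, z up, the work surface at z = 0. Lengths are in m, angles in rad, forces in N, time in s.
With the tool pointing down it reaches from about 0.25 to 0.775 m from the base axis. Payload 4 kg.
Tool frame: the origin (TCP) lies midway between the tips of the shut fingers; the grasp point (between the pads) lies 19 mm behind it; z points along the fingers, y is the line along which they close (so a half turn about z gives the same grasp; the last joint's range is limited). The gripper opens to 94 mm and grips with 3 to 60 N. Pads are 16 mm wide; open, the fingers measure 119 mm over their backs; the gripper's body (75 mm by 177 mm) begins 78 mm behind the grasp point.
Start: joints at [1.195, 0.087, 1.371, -0, 1.684, -0.103], TCP at [0.148, 0.53, 0.206] pointing down, gripper open.
Joint ranges: [-3.1, 3.1], [-0.76, 2.03], [0.27, 2.55], [-1.08, 4.22], [0.17, 2.65], [-2.57, 2.57]. Speed limits (rad/s): [2.79, 2.79, 3.14, 3.14, 3.14, 3.14].

INTERFACE

Orientations are given as [roll, pitch, yaw] about the fixed x, y, z axes, in that order (R = Rz(yaw) Ry(pitch) Rx(roll)).
In Python, from bench import get_obs, snapshot, close_job gives the robot as it stands. The module is installed in compiled form; this text tells all that it offers.
- The arm moves only by the tool drive_tool, never from a script. Its argument "commands" is a list of rows, each a list of 6 numbers: the shift along the tool's x, y, z in units of 0.04 m (1.0 is 0.04 m), then the turn, a rotation vector about the tool's x, y, z in units of 0.1 rad (1.0 is 0.1 rad). In form: [[dx, dy, dz, wx, wy, wz], ...]. A call has 1 to 20 rows; each row shifts and turns the commanded pose from where the row before left it, along the tool's axes as they then stand; what a row does not reach is not made up. A row lasts 1/8 s, in which the tool goes at most 62.5 mm and 10.7 degrees, less where a joint would pass 70% of its speed; a pose out of reach is approached as far as the arm can. A call with a number of a shift or a turn outside -1 to 1 is refused whole. A call with a gripper value outside its range is refused whole. "gripper" is the closure, from 0 (fully open) to 1 (shut), set as the call begins (left out, the last holds). The fingers move at their own pace and stop on an object; the grip force is fixed at half the most. Time passes only in rows, so rows that do not move let the fingers close. It gives the time, the measured TCP pose, the force, the opening and the grip force at its end, in the units of the state.
- get_obs(): the state, without advancing time (a new reading comes with each control period).
- snapshot(name): name is "scene" or "side" or "wrist"; returns a dict with "image" (420x560x3 uint8, blue, green, red), "range_z" (420x560 float32, m along the optical axis (not along the pixel's ray), 0 where there is no reading), "fx", "fy", "cx", "cy" (pixels), "rvec" (rotation vector, rad) and "tvec" (3), from world to camera coordinates, as OpenCV has them. Camera axes: x right, y down, z forward; pixel columns grow to the right and rows downward; lengths in m; the calibration is good to about 2 mm. A picture is of the moment at which its call begins.
- close_job(): hands the job in; it is judged then, once.
The state is a dict: "time": time; "joint_positions": joint angles; "qvel": joint speeds; "joint_torque": joint torques, N m; "tool_pos": TCP position; "ee_rot": TCP orientation; "wrist_force": force on the tool from outside, world axes, zero at the start; "wrist_torque": the same for the moment, N m; "width": finger opening in m; "finger_force": force on a finger pad.
Only numpy, scipy, OpenCV 4.12 (cv2) and the standard library are available. Lean on these libraries where they do the work, as an engineer would, in place of code of your own. Each camera call takes 0.05 s, during which the arm holds its last target. There are 200 camera calls.

## Working session

There is one attempt and no reset: what is moved stays moved. The work goes in short steps, Python scripts to look and compute and a tool call to move; the robot and the scene stay as the last step left them, time stands still between calls to the robot, and variables do not carry over. Pictures are saved under pics/ and viewed, at most 14 in all, crops included, and the job is handed in when it is done.

Besides the shell and the picture viewer there is one more tool, called after "Call:" as name(argument=value, ...) on one line, values as JSON. drive_tool: Moves the arm, as the interface text tells. Its arguments: {"type":"object","properties":{"commands":{"type":"array"},"gripper":{"type":"number"}},"required":["commands"]}

```bash
mkdir -p pics
cat > h.py <<'E'
import numpy as np, cv2
from bench import get_obs, snapshot
def snap(n,tag):
    s=snapshot(n); cv2.imwrite(f'pics/{tag}.png',s['image']); np.savez(f'{tag}.npz',**s); return s
def cloud(s):
    z=s['range_z'].astype(float); v,u=np.indices(z.shape)
    P=np.stack([(u-s['cx'])*z/s['fx'],(v-s['cy'])*z/s['fy'],z],-1)
    R=cv2.Rodrigues(np.array(s['rvec'],float))[0]
    W=(P-np.array(s['tvec'],float).ravel())@R
    W[z==0]=np.nan
    return W
E
python3 - <<'E'
from h import *
for n in ['scene','side','wrist']:
    s=snap(n,n+'0'); R=cv2.Rodrigues(np.array(s['rvec'],float))[0]; print(n,-R.T@np.array(s['tvec']).ravel(),R[2],s['fx'])
print(get_obs())
E
```

```text
scene [1.30590643 0.62300411 1.06714433] [-0.55423782 -0.43353843 -0.71053844] 516.388275637958
side [ 0.33145099 -0.85440518  0.57249995] [ 0.18311127  0.84851757 -0.49647578] 413.65798596582715
wrist [0.07982874 0.54967003 0.38287126] [ 0.23989113 -0.06895906 -0.96834751] 334.12092172955346
{'time': 0.15, 'joint_positions': array([ 1.19494595e+00,  8.78025789e-02,  1.37188778e+00,  2.52769025e-05,
        1.68358094e+00, -1.03102011e-01]), 'qvel': array([ 7.48684302e-05, -1.03137232e-03, -3.85231852e-03, -1.48170586e-03,
        1.57321124e-03, -1.81941370e-03]), 'joint_torque': array([ 1.10759353e-03, -3.40643334e+01, -3.02791643e+01,  7.18760979e-02,
        3.05465958e-02, -1.17640393e-04]), 'tool_pos': array([0.14800461, 0.52928711, 0.20457336]), 'ee_rot': array([-3.13992551e+00, -1.97752689e-04,  2.86884694e+00]), 'wrist_force': array([ 0.27346894, -0.23880915, -1.05218703]), 'wrist_torque': array([ 0.02088263, -0.01263907,  0.01920896]), 'finger_force': 0.0, 'width': 0.09400198006436329}
```

View pics/scene0.png

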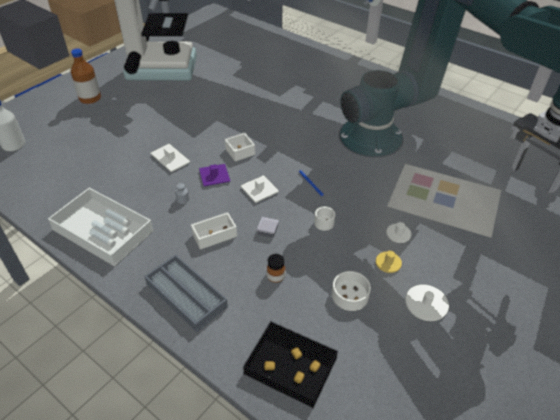

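View pics/side0.png

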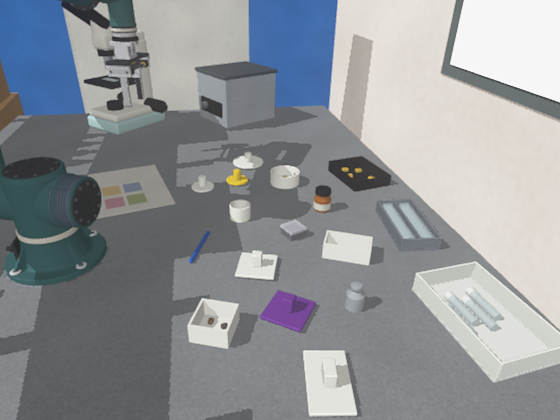

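The scene view shows these lids: oblong (170,158), square (259,189), small round (399,233), large round (427,302). The dishes are: square (240,147), oblong (213,231), small (325,218), large (351,291). The yellow and purple parts are decoys.

```bash
cat > m.py <<'E'
from h import *
seeds={'scene0':dict(Lo=(170,158,28),Ls=(259,189,26),Lrs=(399,233,20),Lrl=(427,302,30),Ds=(240,147,22),Do=(213,231,30),Drs=(325,218,18),Drl=(351,291,28),weight=(181,193,14),jar=(276,268,16)),
'side0':dict(Lo=(329,380,45),Ls=(257,264,30),Lrs=(203,184,16),Lrl=(248,160,20),Ds=(215,322,38),Do=(348,248,34),Drs=(240,211,16),Drl=(285,177,20))}
for c,S in seeds.items():
    s=np.load(c+'.npz'); W=cloud(s); im=s['image'].astype(int)
    for k,(u,v,r) in S.items():
        w=W[v-r:v+r,u-r:u+r].reshape(-1,3); 
        if k[0]=='L': sl=[(.006,.017),(.036,.048)]
        elif k[0]=='D': sl=[(.033,.046)]
        else: sl=[(.01,.08)]
        px=im[v-r:v+r,u-r:u+r].reshape(-1,3); white=(px.min(1)>110)&(px.max(1)-px.min(1)<60) if k[0] in 'LD' else px[:,0]>=0
        for a,b in sl:
            q=w[(w[:,2]>a)&(w[:,2]<b)&white]
            if len(q)<5: print(c,k,'few'); continue
            (cx,cy),(ww,hh),an=cv2.minAreaRect((q[:,:2]*1000).astype(np.float32))
            print(c,k,a,len(q),'c %.0f %.0f size %.0f %.0f ang %.0f z %.3f'%(cx,cy,ww,hh,an,np.median(q[:,2])))
E
python3 m.py
```

```text
scene0 Lo 0.006 462 c 501 -440 size 283 159 ang 47 z 0.011
scene0 Lo 0.036 53 c 510 -437 size 38 23 ang 82 z 0.041
scene0 Ls 0.006 462 c 458 -128 size 145 151 ang 29 z 0.011
scene0 Ls 0.036 48 c 441 -121 size 27 23 ang 71 z 0.041
scene0 Lrs 0.006 279 c 318 292 size 127 82 ang 31 z 0.011
scene0 Lrs 0.036 52 c 340 296 size 28 21 ang 6 z 0.040
scene0 Lrl 0.006 1065 c 486 452 size 139 103 ang 36 z 0.011
scene0 Lrl 0.036 72 c 500 462 size 25 21 ang 21 z 0.041
scene0 Ds 0.033 147 c 338 -290 size 82 75 ang 66 z 0.038
scene0 Do 0.033 267 c 659 -102 size 68 109 ang 65 z 0.038
scene0 Drs 0.033 108 c 431 110 size 58 53 ang 36 z 0.038
scene0 Drl 0.033 251 c 595 300 size 91 90 ang 33 z 0.038
scene0 weight 0.01 189 c 616 -269 size 34 38 ang 64 z 0.035
scene0 jar 0.01 438 c 665 118 size 47 45 ang 88 z 0.054
side0 Lo 0.006 2534 c 508 -441 size 121 72 ang 80 z 0.012
side0 Lo 0.036 273 c 508 -441 size 37 20 ang 80 z 0.042
side0 Ls 0.006 799 c 460 -78 size 189 87 ang 69 z 0.012
side0 Ls 0.036 80 c 442 -123 size 24 22 ang 76 z 0.042
side0 Lrs 0.006 167 c 340 287 size 64 63 ang 82 z 0.012
side0 Lrs 0.036 32 c 340 291 size 22 21 ang 20 z 0.042
side0 Lrl 0.006 280 c 501 458 size 105 103 ang 81 z 0.012
side0 Lrl 0.036 26 c 502 456 size 20 26 ang 23 z 0.041
side0 Ds 0.033 537 c 338 -293 size 75 73 ang 67 z 0.039
side0 Do 0.033 364 c 660 -103 size 69 108 ang 64 z 0.038
side0 Drs 0.033 128 c 432 104 size 53 56 ang 19 z 0.038
side0 Drl 0.033 154 c 596 298 size 96 88 ang 79 z 0.038
```

View pics/wrist0.png

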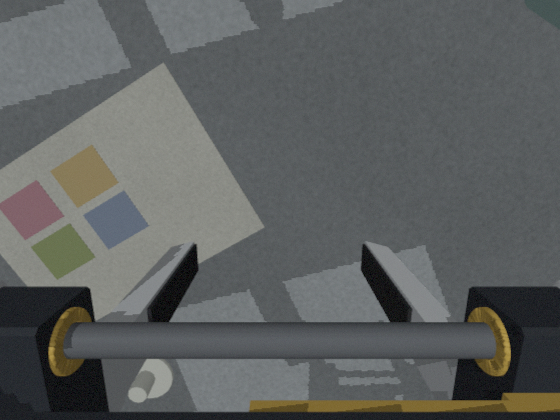

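Estimates from both cameras agree to within about 5 mm. I start with the small round lid and hover over it for a close look.

```bash
cat > plan.py <<'E'
import sys
from h import *
def plan(x,y,z,yawdeg=None,sym=180):
    o=get_obs(); p=o['tool_pos']; a=o['ee_rot'][2]; j=o['joint_positions']
    d=0
    if yawdeg is not None:
        c=np.deg2rad(yawdeg)-a; s=np.deg2rad(sym)
        c=[c+k*s for k in range(-6,7)]
        jt1=np.arctan2(y,x)
        ok=[q for q in c if abs(jt1+np.pi/2-(a+q))<2.3 or abs(abs(jt1+np.pi/2-(a+q))-2*np.pi)<2.3]
        d=min(ok,key=abs)
    e=np.array([x,y,z])-p
    for n,t in(('before turn',a),('after turn',a+d)):
        print(n,'tool x,y units %.2f %.2f'%((np.cos(t)*e[0]+np.sin(t)*e[1])/.04,(np.sin(t)*e[0]-np.cos(t)*e[1])/.04))
    print('z units %.2f  wz units %.2f'%(-e[2]/.04,-d/.1),'pos',p.round(4),'rpy',o['ee_rot'].round(3),'j6 %.2f'%j[5],'t %.1f'%o['time'])
if __name__=='__main__': plan(*map(float,sys.argv[1:]))
E
python3 plan.py .340 .290 .12
```

```text
before turn tool x,y units -6.23 -4.47
after turn tool x,y units -6.23 -4.47
z units 2.11  wz units 0.00 pos [0.148  0.5293 0.2046] rpy [-3.14  -0.     2.869] j6 -0.10 t 0.1
```

Call:
drive_tool(commands=[[-0.78,-0.56,0.26,0,0,0],[-0.78,-0.56,0.26,0,0,0],[-0.78,-0.56,0.26,0,0,0],[-0.78,-0.56,0.26,0,0,0],[-0.78,-0.56,0.26,0,0,0],[-0.78,-0.56,0.26,0,0,0],[-0.78,-0.56,0.26,0,0,0],[-0.78,-0.56,0.26,0,0,0],[0,0,0,0,0,0],[0,0,0,0,0,0]], gripper=0.5)

```text
time: 1.4
tool_pos: [0.34, 0.2902, 0.1223]
ee_rot: [3.141, -0.001, 2.869]
wrist_force: [-0.4, -0.2, -0.5]
width: 0.0468
finger_force: 0.0
```

```bash
cat > w.py <<'E'
# wrist look: white/any points near expected place, slice heights, fit
from plan import *
def look(tag,x,y,lo,hi,rad=.08,view=False):
    s=snap('wrist',tag); W=cloud(s); im=s['image'].astype(int)
    m=(W[...,2]>lo)&(W[...,2]<hi)&(np.hypot(W[...,0]-x,W[...,1]-y)<rad)&(im.max(-1)-im.min(-1)<60)&(im.min(-1)>110)
    n,l,st,c=cv2.connectedComponentsWithStats(m.astype(np.uint8))
    for i in range(1,n):
        if st[i,4]<60: continue
        q=W[l==i]
        r=cv2.minAreaRect((q[:,:2]*1000).astype(np.float32)); e=cv2.minEnclosingCircle((q[:,:2]*1000).astype(np.float32))
        print('px',c[i].round(),'n',st[i,4],'rect',np.round(r[0],1),np.round(r[1],1),round(r[2],1),'circ',np.round(e[0],1),round(e[1],1),'z %.3f'%np.median(q[:,2]))
if __name__=='__main__':
    a=sys.argv; look(a[1],*map(float,a[2:]))
E
python3 plan.py .340 .290 .017;python3 w.py w1 .340 .290 .006 .017; python3 w.py w2 .340 .290 .034 .048
```

```text
before turn tool x,y units -0.00 -0.01
after turn tool x,y units -0.00 -0.01
z units 2.63  wz units 0.00 pos [0.34   0.2902 0.1223] rpy [ 3.141e+00 -1.000e-03  2.869e+00] j6 -0.72 t 1.4
px [283. 205.] n 3536 rect [340.3 294.9] [66.5 66.9] 74.7 circ [340.2 294.4] 33.8 z 0.011
px [283. 216.] n 667 rect [339.9 294.7] [22.6 22.8] 28.7 circ [340.1 294.6] 11.9 z 0.041
```

View pics/w1.png

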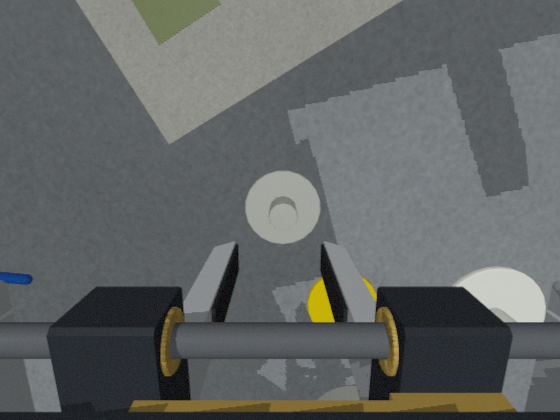

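Close view: the lid's knob is at px (283,214) and its plate fits at (340,294.6) mm. The yellow decoy at (345,300) is clear of the fingers. Descending to grip.

Call:
drive_tool(commands=[[0.03,0.1,0.4,0,0,0],[0,0,0.5,0,0,0],[0,0,0.5,0,0,0],[0,0,0.5,0,0,0],[0,0,0.4,0,0,0],[0,0,0.3,0,0,0],[0,0,0,0,0,0],[0,0,0,0,0,0]])

```text
time: 2.5
tool_pos: [0.3407, 0.2944, 0.0189]
ee_rot: [3.141, 0.001, 2.869]
wrist_force: [0.2, 0.7, -0.7]
width: 0.0468
finger_force: 0.0
```

Call:
drive_tool(commands=[[0,0,0,0,0,0],[0,0,0,0,0,0],[0,0,0,0,0,0],[0,0,0,0,0,0]], gripper=1)

```text
time: 3.0
tool_pos: [0.3404, 0.294, 0.0187]
ee_rot: [3.141, 0.001, 2.869]
wrist_force: [-0.0, -0.9, 2.4]
width: 0.0233
finger_force: 30.0
```

Call:
drive_tool(commands=[[0,0,-0.3,0,0,0],[0,0,-0.5,0,0,0],[0,0,-0.6,0,0,0],[0,0,-0.6,0,0,0],[0,0,-0.6,0,0,0],[0,0,0,0,0,0]])

```text
time: 3.75
tool_pos: [0.3415, 0.295, 0.1248]
ee_rot: [3.137, 0.003, 2.869]
wrist_force: [0.3, -0.6, -0.3]
width: 0.0233
finger_force: 30.0
```

```bash
python3 plan.py .431 .106 .12
```

```text
before turn tool x,y units -3.43 -3.95
after turn tool x,y units -3.43 -3.95
z units 0.12  wz units 0.00 pos [0.3415 0.295  0.1248] rpy [3.137e+00 3.000e-03 2.869e+00] j6 -0.71 t 3.8
```

Call:
drive_tool(commands=[[-0.5,-0.4,0,0,0,0],[-0.8,-0.6,0,0,0,0],[-0.8,-0.6,0,0,0,0],[-0.8,-0.6,0,0,0,0],[-0.8,-0.6,0,0,0,0],[-0.8,-0.6,0,0,0,0],[-0.5,-0.5,0,0,0,0],[0,0,0,0,0,0],[0,0,0,0,0,0]])

```text
time: 4.88
tool_pos: [0.4899, 0.0905, 0.1213]
ee_rot: [3.141, -0.002, 2.869]
wrist_force: [0.3, 0.0, -0.3]
width: 0.0232
finger_force: 30.0
```

```bash
python3 w.py w3 .431 .106 .032 .046 .05;  python3 plan.py .431 .106 .08
```

```text
px [280. 141.] n 1226 rect [432.2 108. ] [54.8 54.8] 73.8 circ [432.4 108. ] 27.9 z 0.039
before turn tool x,y units 1.52 -0.03
after turn tool x,y units 1.52 -0.03
z units 1.04  wz units 0.00 pos [0.4899 0.0907 0.1216] rpy [ 3.141e+00 -2.000e-03  2.870e+00] j6 -1.23 t 4.9
```

View pics/w3.png

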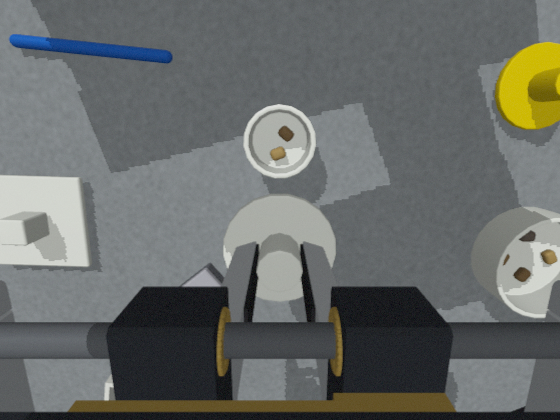

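The held lid is at px (280,245) and the small dish at (280,141), which fits at (432,108) mm. Moving over the dish and lowering slowly.

Call:
drive_tool(commands=[[0.5,0.01,0,0,0,0],[0.5,0.01,0,0,0,0],[0.5,0.01,0.2,0,0,0],[0,0,0.4,0,0,0],[0,0,0.4,0,0,0],[0,0,0.3,0,0,0],[0,0,0,0,0,0],[0,0,0,0,0,0]])

```text
time: 5.92
tool_pos: [0.4338, 0.1071, 0.0704]
ee_rot: [3.141, 0.0, 2.868]
wrist_force: [1.1, 0.2, -1.8]
width: 0.0236
finger_force: 30.0
```

Call:
drive_tool(commands=[[0,0,0.1,0,0,0],[0,0,0.1,0,0,0],[0,0,0.1,0,0,0],[0,0,0.05,0,0,0],[0,0,0,0,0,0],[0,0,0,0,0,0]])

```text
time: 6.68
tool_pos: [0.4334, 0.1073, 0.0564]
ee_rot: [3.141, 0.0, 2.869]
wrist_force: [0.2, -0.1, -1.2]
width: 0.0234
finger_force: 30.0
```

Call:
drive_tool(commands=[[0.03,0,0.03,0,0,0],[0,0,0.02,0,0,0],[0,0,0.02,0,0,0],[0,0,0,0,0,0],[0,0,0,0,0,0]])

```text
time: 7.3
tool_pos: [0.4321, 0.1076, 0.0537]
ee_rot: [3.141, -0.0, 2.869]
wrist_force: [-0.8, -0.6, 2.3]
width: 0.0235
finger_force: 30.0
```

Contact is felt (about +3 N), so I release and retreat.

Call:
drive_tool(commands=[[0,0,0,0,0,0],[0,0,0,0,0,0],[0,0,0,0,0,0]], gripper=0.5)

```text
time: 7.68
tool_pos: [0.4323, 0.1076, 0.0534]
ee_rot: [3.141, 0.0, 2.869]
wrist_force: [0.3, 0.0, 0.2]
width: 0.0467
finger_force: 0.0
```

Call:
drive_tool(commands=[[0,0,-0.3,0,0,0],[0,0,-0.6,0,0,0],[0,0,-0.8,0,0,0],[-0.7,0,0,0,0,0],[-0.7,0,0,0,0,0],[0,0,0,0,0,0]])

```text
time: 8.43
tool_pos: [0.4874, 0.0921, 0.1222]
ee_rot: [3.141, 0.001, 2.868]
wrist_force: [-0.0, 0.7, -0.1]
width: 0.047
finger_force: 0.0
```

```bash
python3 w.py w4 .432 .108 .043 .052 .06; python3 plan.py .500 .459 .125
```

```text
px [279. 143.] n 5422 rect [432.6 108.8] [67.2 66.5] 74.9 circ [432.4 108.9] 33.8 z 0.046
before turn tool x,y units 2.15 8.92
after turn tool x,y units 2.15 8.92
z units -0.08  wz units 0.00 pos [0.4863 0.0924 0.1219] rpy [ 3.141 -0.     2.868] j6 -1.22 t 8.5
```

The small lid is seated (plate top z 0.046, centre (432.5,108.9)). On to the large round lid.

Call:
drive_tool(commands=[[0.06,0.6,0,0,0,0],[0.06,0.8,0,0,0,0],[0.06,0.9,0,0,0,0],[0.06,0.9,0,0,0,0],[0.06,0.9,0,0,0,0],[0.06,0.9,0,0,0,0],[0.06,0.9,0,0,0,0],[0.06,0.9,0,0,0,0],[0.06,0.9,0,0,0,0],[0.06,0.7,0,0,0,0],[0,0.5,0,0,0,0],[0,0,0,0,0,0],[0,0,0,0,0,0]])

```text
time: 10.1
tool_pos: [0.5583, 0.4411, 0.1217]
ee_rot: [-3.141, -0.0, 2.869]
wrist_force: [0.0, -0.2, -0.2]
width: 0.047
finger_force: 0.0
```

```bash
python3 w.py w5 .5 .459 .006 .017; python3 w.py w6 .5 .459 .034 .048;python3 plan.py .500 .459 .018
```

```text
px [283. 136.] n 11143 rect [500.8 461.7] [102.8 103.1] 28.7 circ [501.  461.9] 52.0 z 0.011
px [284. 140.] n 752 rect [500.9 462. ] [23.1 22.4] 74.2 circ [501.1 461.8] 11.9 z 0.041
before turn tool x,y units 1.53 0.04
after turn tool x,y units 1.53 0.04
z units 2.60  wz units 0.00 pos [0.5587 0.4408 0.1219] rpy [-3.141  0.     2.868] j6 -0.71 t 10.2
```

Call:
drive_tool(commands=[[0.5,0.04,0,0,0,0],[0.5,0.04,0,0,0,0],[0.53,0.04,0.3,0,0,0],[0,0,0.5,0,0,0],[0,0,0.5,0,0,0],[0,0,0.5,0,0,0],[0,0,0.5,0,0,0],[0,0,0.28,0,0,0],[0,0,0,0,0,0],[0,0,0,0,0,0]])

```text
time: 11.45
tool_pos: [0.5019, 0.4633, 0.0192]
ee_rot: [3.14, 0.001, 2.869]
wrist_force: [-0.0, 1.0, 0.7]
width: 0.047
finger_force: 0.0
```

Call:
drive_tool(commands=[[0,0,0,0,0,0],[0,0,0,0,0,0],[0,0,0,0,0,0],[0,0,0,0,0,0]], gripper=1)

```text
time: 11.95
tool_pos: [0.5013, 0.462, 0.0191]
ee_rot: [-3.14, 0.0, 2.869]
wrist_force: [-1.0, -4.8, 5.1]
width: 0.0233
finger_force: 30.0
```

Call:
drive_tool(commands=[[0,0,-0.3,0,0,0],[0,0,-0.5,0,0,0],[0,0,-0.6,0,0,0],[0,0,-0.6,0,0,0],[0,0,-0.6,0,0,0],[0,0,0,0,0,0]])

```text
time: 12.7
tool_pos: [0.5028, 0.4646, 0.1267]
ee_rot: [3.135, 0.004, 2.869]
wrist_force: [0.2, -0.5, -2.8]
width: 0.0238
finger_force: 30.0
```

```bash
python3 plan.py .663 .280 .125
```

```text
before turn tool x,y units -5.10 -3.37
after turn tool x,y units -5.10 -3.37
z units 0.04  wz units 0.00 pos [0.5028 0.4646 0.1267] rpy [3.135 0.004 2.869] j6 -0.64 t 12.7
```

Call:
drive_tool(commands=[[-0.6,-0.35,0,0,0,0],[-0.8,-0.5,0,0,0,0],[-0.8,-0.5,0,0,0,0],[-0.8,-0.5,0,0,0,0],[-0.8,-0.5,0,0,0,0],[-0.8,-0.5,0,0,0,0],[-0.6,-0.3,0,0,0,0],[-0.4,-0.2,0,0,0,0],[0,0,0,0,0,0],[0,0,0,0,0,0]])

```text
time: 13.95
tool_pos: [0.6802, 0.2747, 0.1222]
ee_rot: [3.141, -0.001, 2.87]
wrist_force: [-0.3, -0.7, -2.4]
width: 0.0237
finger_force: 30.0
```

```bash
python3 w.py w7 .596 .299 .032 .046 .07;  python3 plan.py .596 .299 .0542
```

```text
px [282.  97.] n 1938 rect [594.7 300.4] [91.4 89.6] 74.3 circ [595.5 300.2] 46.1 z 0.039
before turn tool x,y units 2.19 0.02
after turn tool x,y units 2.19 0.02
z units 1.70  wz units 0.00 pos [0.6801 0.2748 0.1224] rpy [ 3.141e+00 -1.000e-03  2.870e+00] j6 -0.99 t 14.0
```

Call:
drive_tool(commands=[[0.5,0.015,0,0,0,0],[0.6,0.015,0,0,0,0],[0.6,0.015,0,0,0,0],[0.52,0,0.3,0,0,0],[0,0,0.4,0,0,0],[0,0,0.4,0,0,0],[0,0,0.2,0,0,0],[0,0,0,0,0,0],[0,0,0,0,0,0]])

```text
time: 15.12
tool_pos: [0.5966, 0.2991, 0.0707]
ee_rot: [3.141, 0.001, 2.868]
wrist_force: [-1.0, -0.4, -2.5]
width: 0.0235
finger_force: 30.0
```

Call:
drive_tool(commands=[[0,0,0.1,0,0,0],[0,0,0.1,0,0,0],[0,0,0.1,0,0,0],[0,0,0.02,0,0,0],[0,0,0,0,0,0],[0,0,0,0,0,0]])

```text
time: 15.88
tool_pos: [0.596, 0.2992, 0.0577]
ee_rot: [3.141, 0.0, 2.869]
wrist_force: [0.0, -0.7, -2.9]
width: 0.0238
finger_force: 30.0
```

Call:
drive_tool(commands=[[0.025,0.02,0.04,0,0,0],[0,0,0.03,0,0,0],[0,0,0.02,0,0,0],[0,0,0,0,0,0],[0,0,0,0,0,0]])

```text
time: 16.5
tool_pos: [0.5951, 0.3003, 0.0542]
ee_rot: [3.141, 0.0, 2.869]
wrist_force: [-0.5, 0.0, 0.5]
width: 0.0235
finger_force: 30.0
```

Call:
drive_tool(commands=[[0,0,0.02,0,0,0],[0,0,0,0,0,0]])

```text
time: 16.75
tool_pos: [0.5951, 0.3003, 0.0541]
ee_rot: [3.141, 0.0, 2.869]
wrist_force: [-3.0, -1.4, 3.7]
width: 0.0228
finger_force: 30.0
```

Call:
drive_tool(commands=[[0,0,0,0,0,0],[0,0,0,0,0,0],[0,0,0,0,0,0]], gripper=0.5)

```text
time: 17.12
tool_pos: [0.5952, 0.3001, 0.0527]
ee_rot: [-3.142, -0.0, 2.869]
wrist_force: [-0.3, -0.4, -0.2]
width: 0.0469
finger_force: 0.0
```

Call:
drive_tool(commands=[[0,0,-0.3,0,0,0],[0,0,-0.6,0,0,0],[0,0,-0.9,0,0,0],[-0.7,0,0,0,0,0],[-0.7,0,0,0,0,0],[0,0,0,0,0,0]])

```text
time: 17.88
tool_pos: [0.6504, 0.2843, 0.1254]
ee_rot: [3.141, 0.001, 2.867]
wrist_force: [-0.3, 1.5, -0.4]
width: 0.047
finger_force: 0.0
```

```bash
python3 w.py w8 .595 .300 .043 .052 .07; python3 plan.py .441 -.122 .13 76 90;  python3 plan.py .441 -.122 .13 70 90
```

```text
px [280. 141.] n 13806 rect [595.1 301.6] [102.7 103.1] 43.6 circ [595.4 301.7] 52.1 z 0.046
before turn tool x,y units 2.26 -11.20
after turn tool x,y units 2.59 -11.13
z units -0.12  wz units -0.29 pos [0.6492 0.2849 0.1253] rpy [ 3.141 -0.     2.868] j6 -0.96 t 17.9
before turn tool x,y units 2.26 -11.20
after turn tool x,y units 1.41 -11.34
z units -0.12  wz units 0.75 pos [0.6492 0.2849 0.1253] rpy [ 3.141 -0.     2.868] j6 -0.96 t 17.9
```

Large lid seated at (595.3,301.6), top z 0.046. On to the square lid.

Call:
drive_tool(commands=[[0.06,-0.6,0,0,0,0],[0.06,-0.9,0,0,0,0],[0.06,-0.9,0,0,0,0],[0.06,-0.9,0,0,0,0],[0.06,-0.9,0,0,0,0],[0.06,-0.9,0,0,0,0],[0.06,-0.9,0,0,0,0],[0.06,-0.9,0,0,0,0],[0.06,-0.9,0,0,0,0],[0.06,-0.9,0,0,0,0],[0.06,-0.9,0,0,0,0],[0.06,-0.9,0,0,0,0],[0.03,-0.7,0,0,0,0],[0,0,0,0,0,0],[0,0,0,0,0,0]])

```text
time: 19.8
tool_pos: [0.4994, -0.1371, 0.1253]
ee_rot: [3.141, 0.0, 2.869]
wrist_force: [-0.7, 0.1, 0.0]
width: 0.0471
finger_force: 0.0
```

```bash
python3 w.py w9 .441 -.122 .006 .017; python3 w.py w10 .441 -.122 .034 .048;python3 plan.py .441 -.122 .018
```

```text
px [278. 139.] n 8801 rect [ 443.1 -121.6] [83.9 84.1] 72.5 circ [ 443.3 -121. ] 58.1 z 0.011
px [278. 143.] n 806 rect [ 443.1 -121.3] [21.6 22. ] 72.1 circ [ 443.  -121.4] 14.3 z 0.041
before turn tool x,y units 1.51 -0.03
after turn tool x,y units 1.51 -0.03
z units 2.68  wz units 0.00 pos [ 0.4996 -0.137   0.1252] rpy [3.141 0.    2.87 ] j6 -1.68 t 19.9
```

View pics/w9.png

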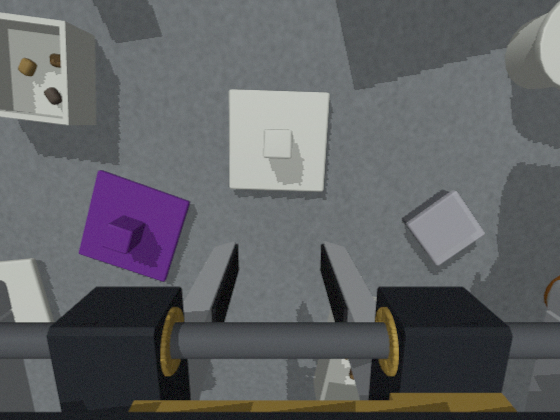

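The square lid is at px (278,140), fitted at (443,-121.4) mm with yaw 72.3°. The purple decoy at (133,225) and the grey block at (443,228) are clear. Turn 2° and grasp.

Call:
drive_tool(commands=[[0,0,0,0,0,0.37],[0.5,-0.02,0,0,0,0],[0.5,-0.02,0,0,0,0],[0.46,-0.02,0.3,0,0,0],[0,0,0.5,0,0,0],[0,0,0.5,0,0,0],[0,0,0.5,0,0,0],[0,0,0.5,0,0,0],[0,0,0.36,0,0,0],[0,0,0,0,0,0],[0,0,0,0,0,0]])

```text
time: 21.28
tool_pos: [0.4437, -0.1228, 0.0194]
ee_rot: [-3.142, 0.001, 2.832]
wrist_force: [-0.1, -0.0, 0.1]
width: 0.0468
finger_force: 0.0
```

Call:
drive_tool(commands=[[0,0,0,0,0,0],[0,0,0,0,0,0],[0,0,0,0,0,0],[0,0,0,0,0,0]], gripper=1)

```text
time: 21.78
tool_pos: [0.4433, -0.1228, 0.019]
ee_rot: [-3.142, 0.001, 2.832]
wrist_force: [0.8, -0.6, 2.4]
width: 0.0215
finger_force: 30.0
```

Call:
drive_tool(commands=[[0,0,-0.3,0,0,0],[0,0,-0.5,0,0,0],[0,0,-0.6,0,0,0],[0,0,-0.6,0,0,0],[0,0,-0.6,0,0,0],[0,0,0,0,0,0]])

```text
time: 22.52
tool_pos: [0.4445, -0.1233, 0.1251]
ee_rot: [-3.141, 0.005, 2.832]
wrist_force: [0.4, 0.1, -1.8]
width: 0.0219
finger_force: 30.0
```

```bash
python3 plan.py .338 -.291 .125 66 90
```

```text
before turn tool x,y units 1.26 -4.80
after turn tool x,y units 0.73 -4.91
z units 0.00  wz units 1.09 pos [ 0.4445 -0.1233  0.1251] rpy [-3.141  0.005  2.832] j6 -1.65 t 22.5
```

Call:
drive_tool(commands=[[0,0,0,0,0,0.55],[0,0,0,0,0,0.54],[-0.15,-0.6,0,0,0,0],[-0.2,-0.8,0,0,0,0],[-0.2,-0.8,0,0,0,0],[-0.2,-0.8,0,0,0,0],[-0.2,-0.8,0,0,0,0],[-0.2,-0.7,0,0,0,0],[-0.12,-0.41,0,0,0,0],[0,0,0,0,0,0],[0,0,0,0,0,0]])

```text
time: 23.9
tool_pos: [0.4097, -0.3218, 0.1222]
ee_rot: [3.141, -0.001, 2.723]
wrist_force: [-1.0, -0.8, -1.2]
width: 0.0219
finger_force: 30.0
```

```bash
python3 w.py w11 .338 -.291 .034 .046 .065; python3 plan.py .338 -.291 .054
```

```text
px [278. 115.] n 2170 rect [ 339.2 -291.1] [72.4 72.2] 67.5 circ [ 339.3 -291.3] 50.5 z 0.039
before turn tool x,y units 1.95 -0.03
after turn tool x,y units 1.95 -0.03
z units 1.71  wz units 0.00 pos [ 0.4098 -0.3217  0.1224] rpy [ 3.141e+00 -1.000e-03  2.724e+00] j6 -1.93 t 23.9
```

View pics/w11.png

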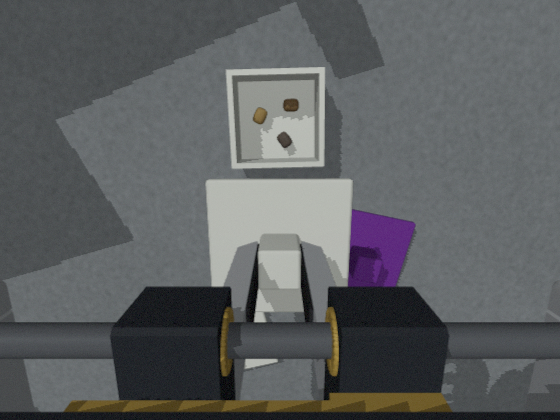

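The held lid looks square to the dish at px (278,115). The dish fits at (339.2,-291.2) mm, yaw 67.5°. Correct by 1.4° and place.

Call:
drive_tool(commands=[[0,0,0,0,0,-0.25],[0.5,0,0,0,0,0],[0.5,0,0,0,0,0],[0.5,0,0,0,0,0],[0.42,0,0.3,0,0,0],[0,0,0.4,0,0,0],[0,0,0.4,0,0,0],[0,0,0.2,0,0,0],[0,0,0,0,0,0],[0,0,0,0,0,0]])

```text
time: 25.2
tool_pos: [0.3392, -0.2937, 0.071]
ee_rot: [-3.141, 0.001, 2.748]
wrist_force: [0.8, -0.9, -1.6]
width: 0.0218
finger_force: 30.0
```

Call:
drive_tool(commands=[[0,0,0.1,0,0,0],[0,0,0.1,0,0,0],[0,0,0.1,0,0,0],[0,0,0.02,0,0,0],[0,0,0,0,0,0],[0,0,0,0,0,0]])

```text
time: 25.95
tool_pos: [0.3388, -0.2934, 0.058]
ee_rot: [-3.142, 0.0, 2.748]
wrist_force: [0.1, -0.1, -1.7]
width: 0.0216
finger_force: 30.0
```

Call:
drive_tool(commands=[[0,0.03,0.04,0,0,0],[0,0,0.03,0,0,0],[0,0,0.02,0,0,0],[0,0,0.02,0,0,0],[0,0,0,0,0,0],[0,0,0,0,0,0]])

```text
time: 26.7
tool_pos: [0.3391, -0.2922, 0.054]
ee_rot: [3.141, -0.0, 2.748]
wrist_force: [-2.3, 1.7, 5.9]
width: 0.0217
finger_force: 30.0
```

Call:
drive_tool(commands=[[0,0,0,0,0,0],[0,0,0,0,0,0],[0,0,0,0,0,0]], gripper=0.5)

```text
time: 27.08
tool_pos: [0.3391, -0.2923, 0.0532]
ee_rot: [3.141, -0.0, 2.748]
wrist_force: [0.6, 0.2, 1.1]
width: 0.046
finger_force: 0.0
```

Call:
drive_tool(commands=[[0,0,-0.3,0,0,0],[0,0,-0.6,0,0,0],[0,0,-0.9,0,0,0],[-0.7,0,0,0,0,0],[-0.8,0,0,0,0,0],[0,0,0,0,0,0]])

```text
time: 27.82
tool_pos: [0.3958, -0.3158, 0.126]
ee_rot: [-3.141, 0.001, 2.749]
wrist_force: [0.1, 0.3, 0.3]
width: 0.0469
finger_force: 0.0
```

```bash
python3 w.py w12 .339 -.291 .043 .052 .07; python3 plan.py .508 -.440 .125 80 180
```

```text
px [280. 136.] n 11313 rect [ 339.3 -290.8] [84.  83.3] 67.5 circ [ 339.1 -290.4] 58.0 z 0.046
before turn tool x,y units -3.81 -1.79
after turn tool x,y units -2.58 3.33
z units 0.02  wz units 13.52 pos [ 0.3947 -0.3153  0.1258] rpy [ 3.142e+00 -1.000e-03  2.748e+00] j6 -1.96 t 27.9
```

The square lid is seated: yaw 67.5°, centre (339.3,-290.7), top z 0.046. Now the oblong lid.

Call:
drive_tool(commands=[[0,0,0,0,0,0.92],[0,0,0,0,0,0.9],[0,0,0,0,0,0.9],[0,0,0,0,0,0.9],[0,0,0,0,0,0.9],[0,0,0,0,0,0.9],[0,0,0,0,0,0.9],[0,0,0,0,0,0.9],[0,0,0,0,0,0.9],[0,0,0,0,0,0.9],[0,0,0,0,0,0.9],[0,0,0,0,0,0.9],[0,0,0,0,0,0.9],[0,0,0,0,0,0.9],[0,0,0,0,0,0.9]])

```text
time: 29.75
tool_pos: [0.3934, -0.3148, 0.1258]
ee_rot: [-3.141, -0.0, 1.392]
wrist_force: [0.2, 0.0, 0.2]
width: 0.0469
finger_force: 0.0
```

Call:
drive_tool(commands=[[-0.5,0.4,0,0,0,0],[-0.7,0.55,0,0,0,0],[-0.7,0.55,0,0,0,0],[-0.7,0.55,0,0,0,0],[-0.7,0.55,0,0,0,0],[-0.6,0.5,0,0,0,0],[-0.3,0.23,0,0,0,0],[0,0,0,0,0,0],[0,0,0,0,0,0]])

```text
time: 30.88
tool_pos: [0.4957, -0.5032, 0.1257]
ee_rot: [-3.141, -0.001, 1.396]
wrist_force: [-0.4, 0.3, -0.2]
width: 0.0474
finger_force: 0.0
```

```bash
python3 w.py w13 .508 -.440 .006 .017; python3 w.py w14 .508 -.440 .034 .048;python3 plan.py .508 -.440 .019 80 180
```

```text
px [281. 131.] n 10713 rect [ 510.  -439.5] [120.2  72. ] 80.0 circ [ 510.  -439.3] 68.7 z 0.011
px [282. 137.] n 1215 rect [ 510.3 -439.5] [34.7 19.7] 80.0 circ [ 510.  -439.4] 19.7 z 0.041
before turn tool x,y units 1.61 0.02
after turn tool x,y units 1.61 0.02
z units 2.67  wz units -0.00 pos [ 0.4961 -0.5031  0.126 ] rpy [-3.142 -0.     1.396] j6 -0.70 t 31.0
```

View pics/w13.png

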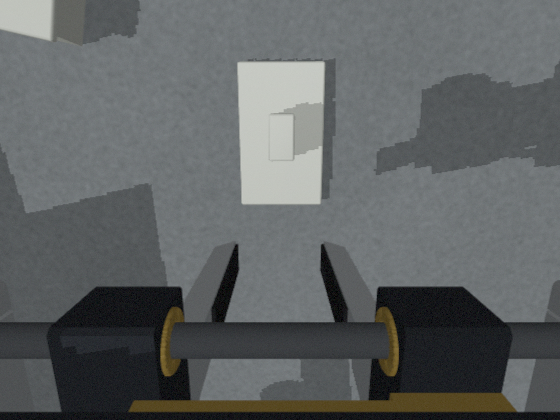

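The bar grip is at px (282,137), fitted at (510,-439.5) mm, yaw 80.0°, and aligned with the tool. Grasping.

Call:
drive_tool(commands=[[0.5,0.02,0,0,0,0],[0.6,0.03,0,0,0,0],[0.52,0.02,0.3,0,0,0],[0,0,0.5,0,0,0],[0,0,0.5,0,0,0],[0,0,0.5,0,0,0],[0,0,0.5,0,0,0],[0,0,0.38,0,0,0],[0,0,0,0,0,0],[0,0,0,0,0,0]])

```text
time: 32.22
tool_pos: [0.5109, -0.4411, 0.0189]
ee_rot: [3.14, 0.001, 1.396]
wrist_force: [-0.0, -0.3, -0.2]
width: 0.047
finger_force: 0.0
```

Call:
drive_tool(commands=[[0,0,0,0,0,0],[0,0,0,0,0,0],[0,0,0,0,0,0],[0,0,0,0,0,0]], gripper=1)

```text
time: 32.72
tool_pos: [0.5101, -0.4406, 0.0188]
ee_rot: [-3.141, 0.0, 1.396]
wrist_force: [-2.2, 0.3, 3.4]
width: 0.02
finger_force: 30.0
```

Call:
drive_tool(commands=[[0,0,-0.3,0,0,0],[0,0,-0.5,0,0,0],[0,0,-0.6,0,0,0],[0,0,-0.6,0,0,0],[0,0,-0.8,0,0,0],[0,0,0,0,0,0]])

```text
time: 33.48
tool_pos: [0.5125, -0.4423, 0.1357]
ee_rot: [3.134, 0.005, 1.396]
wrist_force: [-0.2, -0.4, -1.8]
width: 0.0199
finger_force: 30.0
```

```bash
python3 plan.py .660 -.102 .13 154.5 180
```

```text
before turn tool x,y units 9.02 2.15
after turn tool x,y units 0.34 9.27
z units 0.14  wz units -13.01 pos [ 0.5125 -0.4423  0.1357] rpy [3.134 0.005 1.396] j6 -0.62 t 33.5
```

Call:
drive_tool(commands=[[0.5,0.2,0,0,0,0],[0.8,0.28,0,0,0,0],[0.8,0.28,0,0,0,0],[0.8,0.28,0,0,0,0],[0.8,0.28,0,0,0,0],[0.8,0.28,0,0,0,0],[0.8,0.28,0,0,0,0],[0.5,0.17,0,0,0,0],[0.35,0.1,0,0,0,0],[0,0,0,0,0,0],[0,0,0,0,0,0]])

```text
time: 34.85
tool_pos: [0.6376, -0.2142, 0.1302]
ee_rot: [-3.141, 0.0, 1.395]
wrist_force: [-0.7, 0.2, -1.4]
width: 0.0202
finger_force: 30.0
```

```bash
python3 w.py w15 .660 -.102 .034 .046 .075; python3 plan.py .660 -.102 .13 154.5 180
```

```text
px [282.  65.] n 2829 rect [ 660.7 -102.3] [ 60.5 108.5] 64.5 circ [ 660.4 -102.8] 61.4 z 0.039
before turn tool x,y units 2.86 0.06
after turn tool x,y units 0.70 2.78
z units 0.01  wz units -13.02 pos [ 0.6376 -0.2144  0.1303] rpy [-3.142  0.     1.394] j6 -0.23 t 34.9
```

View pics/w15.png

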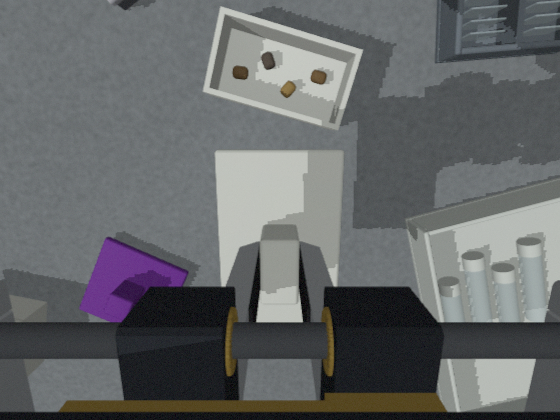

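The whole dish is visible at px (282,65), fitted at (660.6,-102.6) mm with long axis at 154.5°. Turn by 1.30 rad, then move over it.

Call:
drive_tool(commands=[[0,0,0,0,0,-0.93],[0,0,0,0,0,-0.93],[0,0,0,0,0,-0.93],[0,0,0,0,0,-0.93],[0,0,0,0,0,-0.93],[0,0,0,0,0,-0.93],[0,0,0,0,0,-0.93],[0,0,0,0,0,-0.93],[0,0,0,0,0,-0.93],[0,0,0,0,0,-0.93],[0,0,0,0,0,-0.93],[0,0,0,0,0,-0.93],[0,0,0,0,0,-0.93],[0,0,0,0,0,-0.93],[0.15,0.6,0,0,0,0],[0.2,0.8,0,0,0,0],[0.2,0.8,0,0,0,0],[0.13,0.57,0,0,0,0],[0,0,0,0,0,0],[0,0,0,0,0,0]])

```text
time: 37.4
tool_pos: [0.6609, -0.1022, 0.1303]
ee_rot: [-3.141, 0.0, 2.697]
wrist_force: [0.2, 0.1, -1.4]
width: 0.0197
finger_force: 30.0
```

```bash
python3 plan.py .6607 -.103 .054 154.5 180
```

```text
before turn tool x,y units -0.00 -0.02
after turn tool x,y units -0.00 -0.02
z units 1.91  wz units 0.01 pos [ 0.6609 -0.1022  0.1303] rpy [-3.141  0.     2.697] j6 -1.36 t 37.4
```

Call:
drive_tool(commands=[[0,-0.02,0.3,0,0,0],[0,0,0.5,0,0,0],[0,0,0.5,0,0,0],[0,0,0.2,0,0,0],[0,0,0.1,0,0,0],[0,0,0.1,0,0,0],[0,0,0.1,0,0,0],[0,0,0.02,0,0,0],[0,0,0,0,0,0],[0,0,0,0,0,0]])

```text
time: 38.65
tool_pos: [0.6609, -0.1023, 0.0578]
ee_rot: [3.141, 0.001, 2.698]
wrist_force: [-0.6, -0.8, -2.0]
width: 0.02
finger_force: 30.0
```

Call:
drive_tool(commands=[[0,-0.015,0.04,0,0,0],[0,0,0.03,0,0,0],[0,0,0.02,0,0,0],[0,0,0.02,0,0,0],[0,0,0,0,0,0],[0,0,0,0,0,0]])

```text
time: 39.4
tool_pos: [0.6604, -0.1028, 0.0538]
ee_rot: [3.142, 0.0, 2.698]
wrist_force: [-3.0, 0.5, 3.4]
width: 0.0199
finger_force: 30.0
```

Call:
drive_tool(commands=[[0,0,0,0,0,0],[0,0,0,0,0,0],[0,0,0,0,0,0]], gripper=0.5)

```text
time: 39.78
tool_pos: [0.6606, -0.1028, 0.0527]
ee_rot: [3.141, 0.0, 2.698]
wrist_force: [0.2, 0.7, 0.1]
width: 0.045
finger_force: 0.0
```

Call:
drive_tool(commands=[[0,0,-0.3,0,0,0],[0,0,-0.6,0,0,0],[0,0,-0.9,0,0,0],[0,0,-0.8,0,0,0],[-0.6,0,0,0,0,0],[-0.6,0,0,0,0,0],[0,0,0,0,0,0]])

```text
time: 40.65
tool_pos: [0.7045, -0.1241, 0.1571]
ee_rot: [3.141, 0.0, 2.697]
wrist_force: [-0.6, 0.5, -0.6]
width: 0.047
finger_force: 0.0
```

```bash
python3 w.py w16 .6605 -.103 .043 .052 .08; python3 -c "
from h import *
snap('scene','scene1');print(get_obs()['wrist_force'])"
```

```text
px [280. 148.] n 10511 rect [ 661.1 -101.5] [ 72.  118.7] 64.5 circ [ 661.3 -101.1] 68.5 z 0.046
[-0.64037037  0.76881103 -0.47612381]
```

View pics/scene1.png

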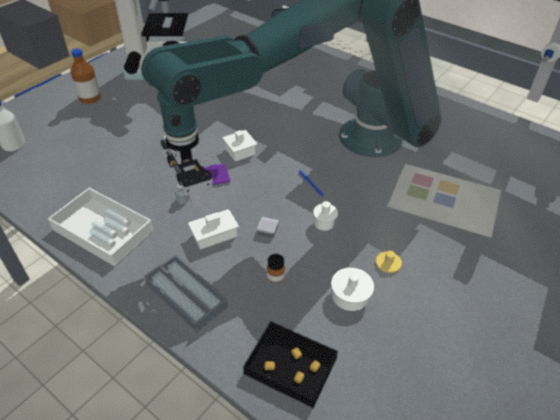

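All four lids are seated on their dishes at px (240,143), (213,227), (325,214) and (351,288). The jar, weight and decoys are untouched and the gripper is clear.

```bash
python3 -c "
from bench import close_job
print(close_job())"
```

```text
the job is handed in; nothing more can be done
None
```

All four lids are seated level and squared up on their matching dishes, each within about 1.5 mm of centre by the wrist camera, and I handed the job in at about 41 s of the 106 s allowed; the verdict was not shown.

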